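# Put the coil away and close its case

### The arm

A 6-joint arm with a two-finger parallel gripper is mounted at the origin on the work surface. World frame = base frame: x ahead of the robot, y to its left, z up, the work surface at z = 0. Lengths are in m, angles in rad, forces in N, time in s.
With the tool pointing down it reaches from about 0.3 to 0.875 m from the base axis. Payload 6.4 kg.
Tool frame: the origin (TCP) lies between the finger pads; the fingertips stand 8 mm ahead of it and the grasp point (between the pads) lies 11 mm behind it; z points along the fingers, x is the direction in which the jaws open and shut, and the axes are right-handed (so a half turn about z gives the same grasp; the last joint's range is limited). The gripper opens to 85 mm and grips with 20 to 120 N. Pads are 22 mm wide; open, the fingers measure 114 mm over their backs; the gripper's body (76 mm by 85 mm) begins 54 mm behind the grasp point. The pads swing forward as they close: fully open they stand 13 mm farther back than shut.
Start: joints at [1.097, 0.181, 1.607, -0, 1.354, -0.206], TCP at [0.152, 0.555, 0.239] pointing down, gripper open.
Joint ranges: [-2.99, 2.99], [-0.89, 2.07], [0.3, 2.58], [-1.14, 4.28], [0, 2.63], [-3.12, 3.12]. Speed limits (rad/s): [2.57, 2.57, 3.01, 3.14, 3.14, 3.14].

### API

Orientations are given as a unit quaternion [w, x, y, z].
In Python, from bench import ctrl gives the robot as it stands.
- The arm moves only by the tool drive_tool, never from a script. Its argument "commands" is a list of rows, each an object of numbers: "gripper": the closure, from 0 (fully open) to 1 (shut); "dx", "dy", "dz": the shift along the tool's x, y, z in cm; "turn": the turn about the tool's z in degrees. A call has 1 to 20 rows; each row is the pose to reach, as a shift and turn from the pose commanded when the call began, along the tool's axes at that moment; what a row does not reach only later rows make up. A row lasts 1/8 s, in which the tool goes at most 62.5 mm and 10.7 degrees, less where a joint would pass 70% of its speed; a pose out of reach is approached as far as the arm can. A call with a gripper value outside its range is refused whole. The fingers move at their own pace and stop on an object; the grip force is fixed at half the most. Time passes only in rows, so rows that repeat a pose let the fingers close. It gives the time, the measured TCP pose, the force and the opening at its end, in the units of the state.
- ctrl.get_obs(): the state, without advancing time (a new reading comes with each control period).
- ctrl.camera(name): name is "side" or "top"; returns a dict with "image" (420x560x3 uint8, red, green, blue), "mtx" (3x3 intrinsics, pixels), "R" (3x3) and "t" (3): a world point X has camera coordinates R X + t. Camera axes: x right, y down, z forward; pixel columns grow to the right and rows downward; lengths in m; the calibration is good to about 2 mm. A picture is of the moment at which its call begins. There is no depth.
- ctrl.hand_in(): hands the job in, once; it reports no verdict.
The state is a dict: "time_s": time; "q": joint angles; "dq": joint speeds; "joint_efforts": joint torques, N m; "eef_pos": TCP position; "eef_rot": TCP orientation; "wrist_force": force on the tool from outside, world axes, zero at the start; "torque": the same for the moment, N m; "opening": opening from 0.0 (shut) to 1.0 (fully open).
Only numpy, scipy, OpenCV 4.12 (cv2) and the standard library are available. Lean on these libraries where they do the work, as an engineer would, in place of code of your own. Each camera call takes 0.05 s, during which the arm holds its last target.

### The job

Take the coil out of the plywood stand and put it away in the empty near well of the open instrument case, flat on the floor with its terminals up; the cheeks of the stand and the narrow well leave finger room on different sides, so set it down on the bench on the way and take it again the other way, never dropping it. Then lower the lid gently, without slamming it, until it is fully shut. Leave the beaker, the meter and the photogate where they are.

Things in the scene. Friction and masses are not known exactly. Their poses are not given: they have to be found in the camera images.
- coil_center (a point): Centre of the loose coil, 29 mm above its underside; 0.35-0.7 kg. Copper winding (46 mm wide) between two black flanges 6 mm thick, 50 wide, 58 high. x: along its length, flange to flange, 64 mm; y: across, 50 mm; z: up, two steel terminals stand 6 mm above the flanges. In the stand the flanges face the cheeks, so it can be taken only across y; in the well, fingers fit only at the flanges.
- stand: Plywood coil stand, fixed. Origin: centre of its underside. Base 100 (x) by 110 (y) by 10 mm; the coil stands on it, its length along y. Two upright cheeks at y = +41 and -41 mm, 8 mm thick, 50 mm wide (x), tops 80 mm above the bench, 74 mm free between them; open towards +x, -x and above.
- case: Wooden instrument case, fixed: open box 140 (x) by 170 (y) by 80 mm high, walls and floor 6 mm. Origin: centre of its underside; x points from the near wall to the hinged far wall. A divider at x = 0, 6 mm thick, its top 69 mm above the bench, makes two wells; a U-shaped iron yoke fills the far one (+x), the near one (-x) is empty.
- well (a point): Centre of the floor of the empty near well, 6 mm above the bench, 33.5 mm to -x of the case's origin; axes as the case's. The well is 61 mm wide (x) and 158 mm long (y); the rim is 74 mm above this point. The coil fits with its length along this y, either way round.
- lid_hinge (a point): Middle of the lid's hinge line, at the lid's underside, 70 mm to +x of the case's origin and 80.5 mm above the bench. The line runs along the case's y. The frame turns with the lid.
- lid (a joint): Lid angle, rad: 0 shut, 1.57 upright; starts at 1.45 to 1.75. Plain wooden board, no handle, 150 mm from hinge to free edge, 170 wide, 10 thick; shut, it lies towards -x from the hinge, over the case. Stiff damped hinge: it stays at any angle, 1 to 5 N at its free edge moves it. Swing it over by pressing its outer face (behind it, on the far side, when open).
- beaker: Glass beaker, 70 mm dia., 90 mm high, loose; origin at the centre of its underside. To be left alone.
- meter: Grey hand-held meter lying on its back, 160 x 80 x 40 mm, loose; origin at the centre of its underside. To be left alone.
- photogate: Black U-shaped photogate, 110 mm wide (y), 25 mm thick, 81 mm high, loose; origin at the centre of its underside. To be left alone.

How it is judged:
By the outcome, as a careful person would: the job done as asked, in the order asked, and still so for the second after the job is handed in, with the robot touching nothing.
It also fails if it takes over 72 s, if anything falls off the work surface, if the arm or the gripper's body presses on something with over 40 N, if the wrist force passes 120 N, or if a joint passes its speed limit or range.

## Working session

There is one attempt and no reset: what is moved stays moved. The work goes in short steps, Python scripts to look and compute and a tool call to move; the robot and the scene stay as the last step left them, time stands still between calls to the robot, and variables do not carry over. Pictures are saved under pics/ and viewed, and the job is handed in when it is done.

Besides the shell and the picture viewer there is one more tool, called after ">>>" by a JSON object that holds its "fn" and its "kwargs". drive_tool: Moves the arm, as the interface text tells. Its arguments: {"type":"object","properties":{"commands":{"type":"array","items":{"type":"object","properties":{"gripper":{"type":"number"},"dx":{"type":"number"},"dy":{"type":"number"},"dz":{"type":"number"},"turn":{"type":"number"}}}}},"required":["commands"]}

```bash
ls; mkdir -p pics; python3 - <<'E'
from bench import ctrl
import cv2,numpy as np
o=ctrl.get_obs();print(o)
for n in("side","top"):
    c=ctrl.camera(n);cv2.imwrite(f"pics/{n}0.png",c["image"][:,:,::-1]);np.savez(f"pics/{n}0.npz",**c);print(n,c["mtx"].tolist(),(-c["R"].T@c["t"]).round(3),c["R"].round(3).tolist())
E
```

```text
pics
{'time_s': 0.0, 'q': array([ 1.09672221e+00,  1.81556067e-01,  1.60798085e+00, -4.68908832e-05,
        1.35382944e+00, -2.06271157e-01]), 'dq': array([ 0.00093609,  0.00189009, -0.00112539,  0.00103658, -0.00089403,
        0.00151016]), 'joint_efforts': array([ 3.87446448e-05, -4.44863856e+01, -3.51342380e+01, -2.85921424e-04,
        9.01294698e-03, -1.48827434e-05]), 'eef_pos': array([0.15188273, 0.55401969, 0.23838883]), 'eef_rot': array([ 4.02592482e-04,  7.95173750e-01,  6.06381003e-01, -7.90537243e-04]), 'wrist_force': array([ 0.78024436,  0.37073389, -0.6461947 ]), 'torque': array([-0.02748174, -0.00903264, -0.00237883]), 'opening': 0.9980392124811102}
side [[406.1057998314285, 0.0, 282.66977471837157], [0.0, 406.1057998314285, 214.68797869036743], [0.0, 0.0, 1.0]] [ 0.257 -0.813  0.681] [[0.925, -0.378, -0.023], [-0.231, -0.515, -0.826], [0.3, 0.769, -0.564]]
top [[426.717322325833, 0.0, 283.2961905820464], [0.0, 426.717322325833, 203.16615927717666], [0.0, 0.0, 1.0]] [0.361 0.013 1.346] [[-0.02, -1.0, 0.002], [-0.986, 0.02, -0.164], [0.164, -0.005, -0.986]]
```

View pics/side0.png

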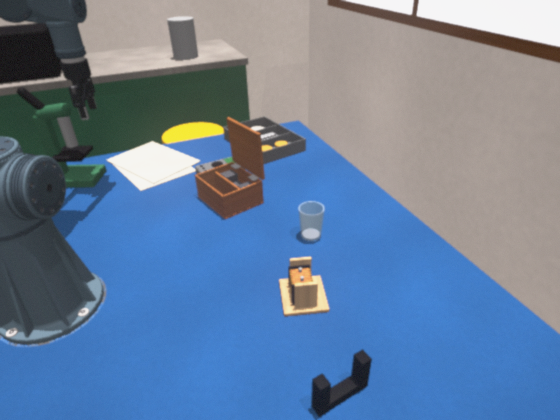

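View pics/top0.png

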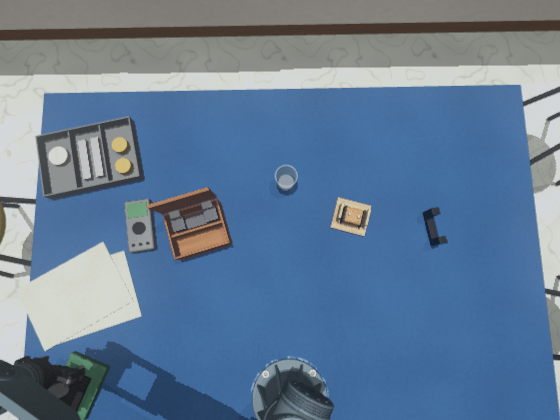

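The side view shows the case at about (230,180), the stand at (303,285), the beaker at (311,222) and the photogate at (340,385). In the top view the case is at (196,225), the stand at (351,216), the beaker at (286,178) and the meter at (139,225). I'll zoom in for the corners.

```bash
cat > h.py <<'E'
import numpy as np,cv2
def load(n): return dict(np.load(n))
def ray(c,u,v):
    d=c["R"].T@np.linalg.inv(c["mtx"])@np.array([u,v,1.]); return -c["R"].T@c["t"],d
def onz(c,u,v,z):
    o,d=ray(c,u,v); return o+d*(z-o[2])/d[2]
def proj(c,X):
    p=c["R"]@np.asarray(X,float)+c["t"]; p=c["mtx"]@p; return p[:2]/p[2]
def crop(c,u0,v0,w,h,s,fn):
    im=c["image"][v0:v0+h,u0:u0+w,::-1]; im=cv2.resize(im,None,fx=s,fy=s,interpolation=cv2.INTER_CUBIC)
    for k in range(0,w,10):cv2.line(im,(k*s,0),(k*s,4 if (u0+k)%50 else 12),(255,255,255),1)
    for k in range(0,h,10):cv2.line(im,(0,k*s),(4 if (v0+k)%50 else 12,k*s),(255,255,255),1)
    cv2.imwrite(fn,im)
E
python3 - <<'E'
from h import *
t=load("pics/top0.npz");s=load("pics/side0.npz")
crop(t,120,170,120,100,6,"pics/c1.png");crop(t,320,190,60,55,10,"pics/c2.png")
crop(s,180,110,100,110,5,"pics/c3.png");crop(s,270,240,70,80,7,"pics/c4.png")
E
```

```text
(no output)
```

View pics/c1.png

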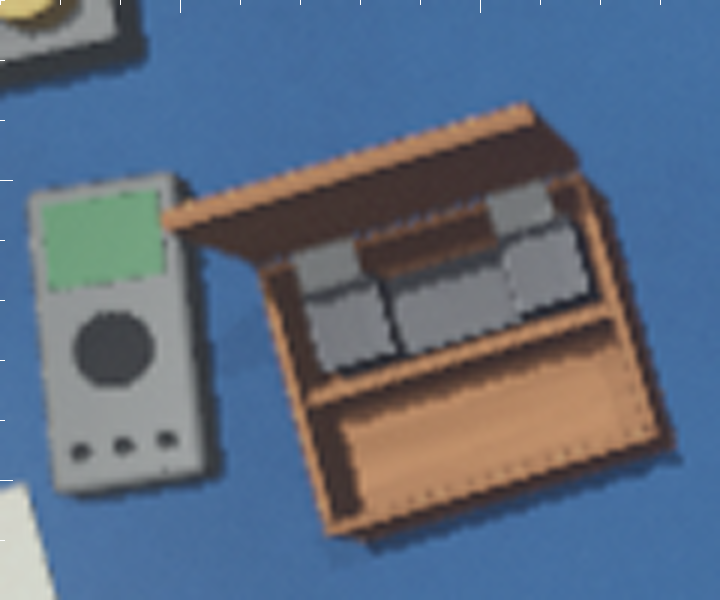

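View pics/c2.png

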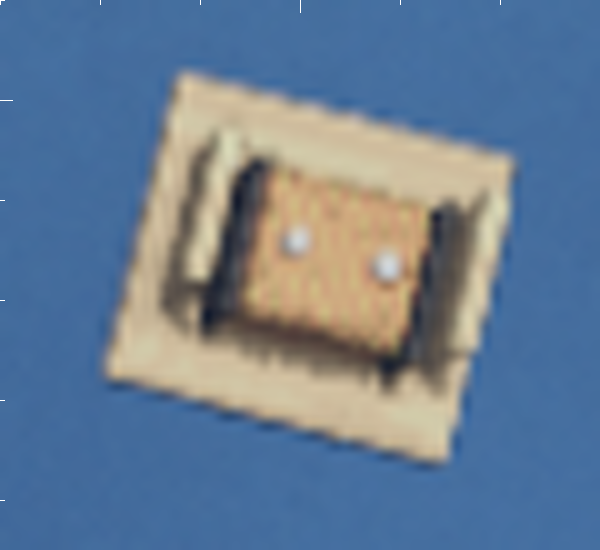

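View pics/c3.png

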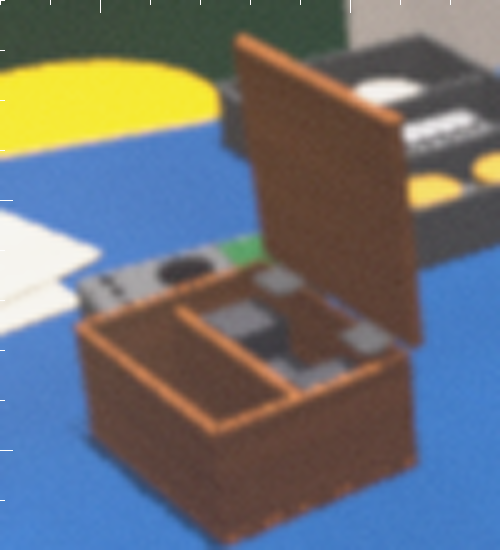

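View pics/c4.png

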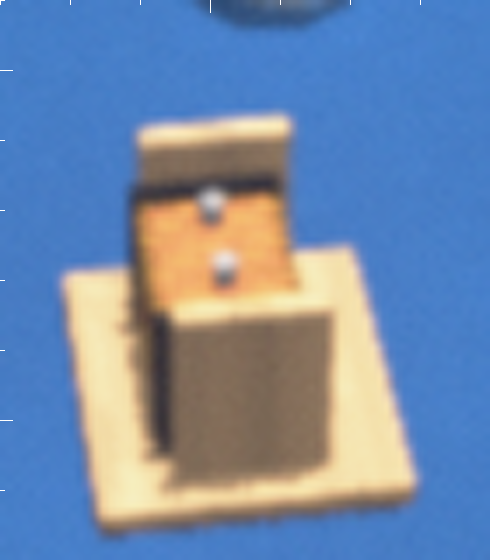

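```bash
python3 - <<'E'
from h import *
t=load("pics/top0.npz");s=load("pics/side0.npz")
def P(c,l,u0,v0,k,z): 
    return np.array([onz(c,u0+(a+.5)/k-.5,v0+(b+.5)/k-.5,z) for a,b in l])
b=P(t,[(182,72),(515,157),(447,463),(107,376)],320,190,10,.010);print("base top\n",b.round(4),b.mean(0).round(4))
def L(p): return [round(float(np.linalg.norm(p[i]-p[(i+1)%4])),4) for i in range(4)]
print(L(b))
e=(b[1]-b[0]+b[2]-b[3]);print("stand long dir deg",np.degrees(np.arctan2(e[1],e[0])))
e=(b[0]-b[3]+b[1]-b[2]);print("stand x dir",np.degrees(np.arctan2(e[1],e[0])))
b2=P(s,[(65,275),(350,247),(413,492),(100,521)],270,240,7,.010);print("side base\n",b2.round(4),b2.mean(0).round(4),L(b2))
tt=P(t,[(297,240),(387,267)],320,190,10,.073);ts=P(s,[(212,198),(224,264)],270,240,7,.072)
print("term",tt.round(4),ts.round(4),tt.mean(0).round(4),ts.mean(0).round(4))
r=P(t,[(265,270),(585,180),(662,440),(330,530)],120,170,6,.080);print("rim\n",r.round(4),r.mean(0).round(4),L(r))
r2=P(s,[(80,325),(215,430),(408,358)],180,110,5,.080);print("rim side",r2.round(4))
e=r[1]-r[0]+r[2]-r[3];print("case y dir",np.degrees(np.arctan2(-e[1],-e[0])))
e=r[0]-r[3]+r[1]-r[2];print("case x dir",np.degrees(np.arctan2(e[1],e[0])))
dv=P(t,[(308,400),(618,314)],120,170,6,.069);print("divider near edge?",dv.round(4))
lt=P(t,[(162,222),(532,108)],120,170,6,.23);print("lid top edge",lt.round(4))
# two-view lid top corners
def tri(p,q):
    o1,d1=ray(t,*p);o2,d2=ray(s,*q);d1/=np.linalg.norm(d1);d2/=np.linalg.norm(d2)
    A=np.stack([d1,-d2],1);x=np.linalg.lstsq(A,o2-o1,rcond=None)[0];a=o1+d1*x[0];c=o2+d2*x[1];return ((a+c)/2).round(4),np.linalg.norm(a-c).round(4)
def C(a,b,u0,v0,k):return (u0+(a+.5)/k-.5,v0+(b+.5)/k-.5)
print("lid L",tri(C(163,220,120,170,6),C(237,36,180,110,5)),"lid R",tri(C(530,106,120,170,6),C(398,122,180,110,5)))
print("lidR outer", tri(C(535,112,120,170,6),C(405,120,180,110,5)))
bk=onz(t,286,178,.09);print("beaker",bk)
m=P(t,[(30,190),(178,175),(205,478),(60,492)],120,170,6,.04);print("meter",m.round(3))
E
```

```text
base top
 [[ 0.6005 -0.1676  0.01  ]
 [ 0.571  -0.2721  0.01  ]
 [ 0.4743 -0.2456  0.01  ]
 [ 0.5038 -0.14    0.01  ]] [ 0.5374 -0.2063  0.01  ]
[0.1086, 0.1003, 0.1096, 0.1005]
stand long dir deg -105.68095241353463
stand x dir -15.64212696283853
side base
 [[ 0.5035 -0.144   0.01  ]
 [ 0.5983 -0.1703  0.01  ]
 [ 0.5666 -0.2775  0.01  ]
 [ 0.4729 -0.2498  0.01  ]] [ 0.5353 -0.2104  0.01  ] [0.0984, 0.1118, 0.0978, 0.1101]
term [[ 0.5371 -0.1916  0.073 ]
 [ 0.5284 -0.2183  0.073 ]] [[ 0.5368 -0.1917  0.072 ]
 [ 0.5277 -0.221   0.072 ]] [ 0.5327 -0.205   0.073 ] [ 0.5322 -0.2063  0.072 ]
rim
 [[0.544  0.365  0.08  ]
 [0.5865 0.2057 0.08  ]
 [0.4554 0.167  0.08  ]
 [0.4145 0.3298 0.08  ]] [0.5001 0.2669 0.08  ] [0.1649, 0.1367, 0.1679, 0.1342]
rim side [[0.4138 0.3224 0.08  ]
 [0.4577 0.1664 0.08  ]
 [0.5856 0.1986 0.08  ]]
case y dir 104.4963565267492
case x dir 15.83532355075648
divider near edge? [[0.4796 0.345  0.069 ]
 [0.5198 0.1904 0.069 ]]
lid top edge [[0.5446 0.3693 0.23  ]
 [0.5927 0.2066 0.23  ]]
lid L (array([0.5445, 0.3694, 0.229 ]), np.float64(0.0023)) lid R (array([0.593 , 0.2085, 0.2259]), np.float64(0.0031))
lidR outer (array([0.5929, 0.2053, 0.2276]), np.float64(0.0031))
beaker [ 0.64663964 -0.00311924  0.09      ]
meter [[0.594 0.499 0.04 ]
 [0.6   0.422 0.04 ]
 [0.444 0.404 0.04 ]
 [0.438 0.477 0.04 ]]
```

```bash
cat >> h.py <<'E'
def go(X,yaw,pr=True):
    from bench import ctrl
    from scipy.spatial.transform import Rotation as Ro
    o=ctrl.get_obs();w,x,y,z=o["eef_rot"];R=Ro.from_quat([x,y,z,w]).as_matrix()
    cy=np.degrees(np.arctan2(R[1,0],R[0,0]))
    d=R.T@(np.asarray(X)-o["eef_pos"])*100
    tr=(cy-yaw+180)%360-180
    print("t",round(o["time_s"],2),"pos",o["eef_pos"].round(4),"yaw",cy.round(2),"q",o["q"].round(2),"F",o["wrist_force"].round(1),"op",round(o["opening"],3))
    print("-> dx %.2f dy %.2f dz %.2f turn %.1f"%(*d,tr))
E
python3 -c "
from h import *
go([.5325,-.2055,.18],-15.65)"
```

```text
t 0.1 pos [0.1519 0.5541 0.2385] yaw 74.66 q [ 1.1   0.18  1.61  0.    1.35 -0.21] F [-0.1 -0.1 -0.3] op 1.002
-> dx -63.17 dy 56.80 dz 5.93 turn 90.3
```

>>> {"fn": "drive_tool", "kwargs": {"commands": [{"dx":-63.2,"dy":56.8,"dz":5.9,"turn":90.3,"gripper":0},{"dx":-63.2,"dy":56.8,"dz":5.9,"turn":90.3},{"dx":-63.2,"dy":56.8,"dz":5.9,"turn":90.3},{"dx":-63.2,"dy":56.8,"dz":5.9,"turn":90.3},{"dx":-63.2,"dy":56.8,"dz":5.9,"turn":90.3},{"dx":-63.2,"dy":56.8,"dz":5.9,"turn":90.3},{"dx":-63.2,"dy":56.8,"dz":5.9,"turn":90.3},{"dx":-63.2,"dy":56.8,"dz":5.9,"turn":90.3},{"dx":-63.2,"dy":56.8,"dz":5.9,"turn":90.3},{"dx":-63.2,"dy":56.8,"dz":5.9,"turn":90.3},{"dx":-63.2,"dy":56.8,"dz":5.9,"turn":90.3},{"dx":-63.2,"dy":56.8,"dz":5.9,"turn":90.3},{"dx":-63.2,"dy":56.8,"dz":5.9,"turn":90.3},{"dx":-63.2,"dy":56.8,"dz":5.9,"turn":90.3},{"dx":-63.2,"dy":56.8,"dz":5.9,"turn":90.3},{"dx":-63.2,"dy":56.8,"dz":5.9,"turn":90.3},{"dx":-63.2,"dy":56.8,"dz":5.9,"turn":90.3},{"dx":-63.2,"dy":56.8,"dz":5.9,"turn":90.3}]}}

```text
invalid input at $.commands[1]: expected keys gripper, dx, dy, dz, turn
```

```bash
cat > snap.py <<'E'
import sys
from h import *
from bench import ctrl
# args: tag cam u0 v0 w h s
tag=sys.argv[1]
for a in sys.argv[2:]:
    n,u,v,w,h,s=a.split(",");c=ctrl.camera(n);np.savez(f"pics/{n}_{tag}.npz",**c)
    crop(c,int(u),int(v),int(w),int(h),int(s),f"pics/{n}_{tag}.png")
E
python3 snap.py a side,240,180,130,150,4 top,300,150,100,100,6; python3 -c "
from h import *
go([.5325,-.2055,.035],-15.65)"
```

```text
t 0.2 pos [0.152  0.5542 0.2387] yaw 74.66 q [ 1.1   0.18  1.61 -0.    1.35 -0.21] F [-0.   0.2 -0.1] op 0.999
-> dx -63.18 dy 56.80 dz 20.43 turn 90.3
```

View pics/side_a.png

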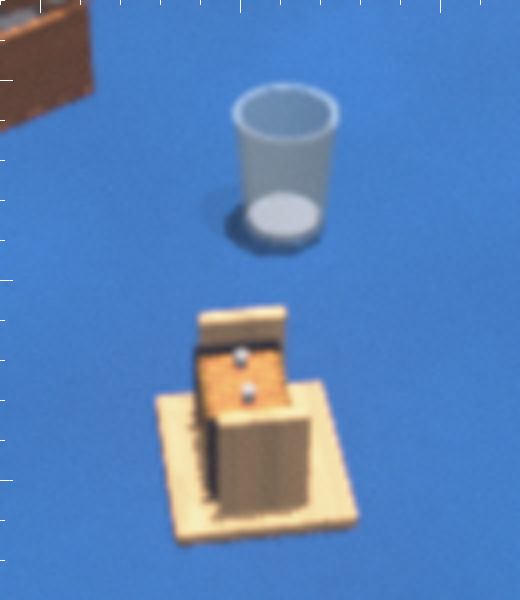

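View pics/top_a.png

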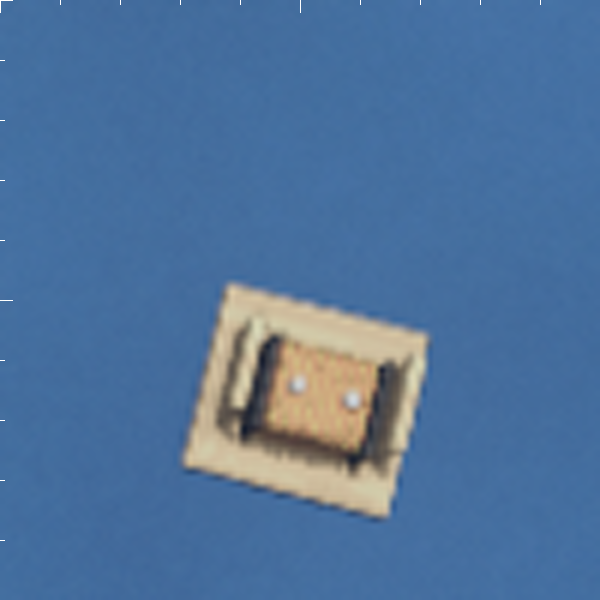

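The call was refused because every row needs all five keys. The arm hasn't moved, and the pictures still show the untouched stand with its terminals at about (299,385) and (353,400) in the top crop.

>>> {"fn": "drive_tool", "kwargs": {"commands": [{"dx":-63.2,"dy":56.8,"dz":5.9,"turn":90.3,"gripper":0},{"dx":-63.2,"dy":56.8,"dz":5.9,"turn":90.3,"gripper":0},{"dx":-63.2,"dy":56.8,"dz":5.9,"turn":90.3,"gripper":0},{"dx":-63.2,"dy":56.8,"dz":5.9,"turn":90.3,"gripper":0},{"dx":-63.2,"dy":56.8,"dz":5.9,"turn":90.3,"gripper":0},{"dx":-63.2,"dy":56.8,"dz":5.9,"turn":90.3,"gripper":0},{"dx":-63.2,"dy":56.8,"dz":5.9,"turn":90.3,"gripper":0},{"dx":-63.2,"dy":56.8,"dz":5.9,"turn":90.3,"gripper":0},{"dx":-63.2,"dy":56.8,"dz":5.9,"turn":90.3,"gripper":0},{"dx":-63.2,"dy":56.8,"dz":5.9,"turn":90.3,"gripper":0},{"dx":-63.2,"dy":56.8,"dz":5.9,"turn":90.3,"gripper":0},{"dx":-63.2,"dy":56.8,"dz":5.9,"turn":90.3,"gripper":0},{"dx":-63.2,"dy":56.8,"dz":5.9,"turn":90.3,"gripper":0},{"dx":-63.2,"dy":56.8,"dz":5.9,"turn":90.3,"gripper":0},{"dx":-63.2,"dy":56.8,"dz":5.9,"turn":90.3,"gripper":0},{"dx":-63.2,"dy":56.8,"dz":5.9,"turn":90.3,"gripper":0},{"dx":-63.2,"dy":56.8,"dz":5.9,"turn":90.3,"gripper":0}]}}

```text
time_s: 2.33
eef_pos: [0.5323, -0.2039, 0.1804]
eef_rot: [-0.0, 0.991, -0.135, -0.0]
wrist_force: [-0.1, -0.6, 1.0]
opening: 1.0
```

```bash
python3 snap.py b side,240,180,130,150,4 top,300,150,100,100,6; python3 -c "
from h import *
go([.5325,-.2055,.032],-15.65)"
```

```text
t 2.42 pos [ 0.5325 -0.2041  0.1806] yaw -15.56 q [-0.57  0.23  1.67  0.    1.24 -0.3 ] F [-0.4 -0.4  0.5] op 1.002
-> dx 0.03 dy 0.13 dz 14.86 turn 0.1
```

View pics/side_b.png

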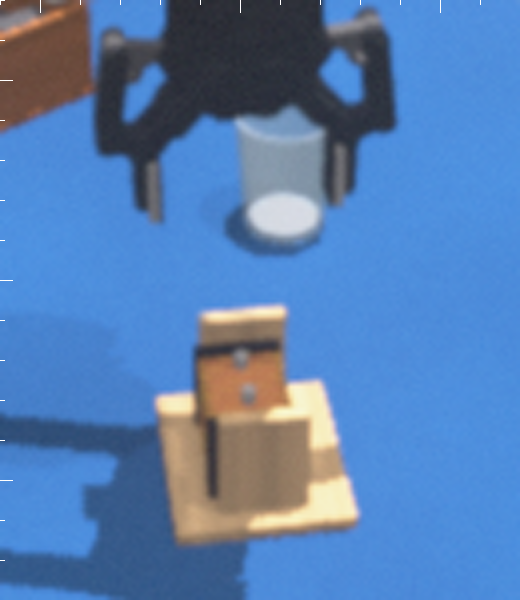

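View pics/top_b.png

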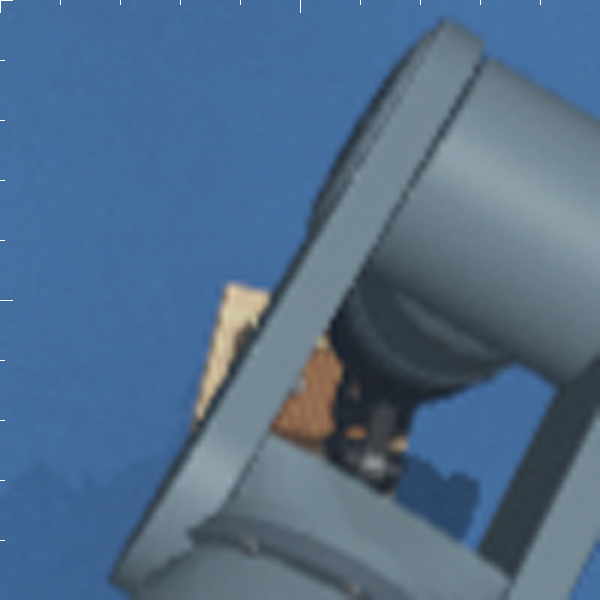

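The side view shows both fingertips, at about (150,222) and (337,205) in the crop, straddling the coil from above. I'll check their position against the TCP.

```bash
python3 -c "
from h import *
s=load('pics/side_b.npz')
a=(240+151/4-.5,180+222/4-.5);b=(240+338/4-.5,180+205/4-.5)
for z in(.165,.172,.18,.187):
    p=onz(s,*a,z);q=onz(s,*b,z);print(z,p.round(4),q.round(4),((p+q)/2).round(4),np.linalg.norm(p-q).round(4))
"
```

```text
0.165 [ 0.4927 -0.1738  0.165 ] [ 0.589  -0.2003  0.165 ] [ 0.5408 -0.187   0.165 ] 0.0999
0.172 [ 0.4895 -0.1825  0.172 ] [ 0.5845 -0.2086  0.172 ] [ 0.537  -0.1955  0.172 ] 0.0985
0.18 [ 0.4858 -0.1924  0.18  ] [ 0.5793 -0.2181  0.18  ] [ 0.5326 -0.2052  0.18  ] 0.097
0.187 [ 0.4826 -0.201   0.187 ] [ 0.5748 -0.2264  0.187 ] [ 0.5287 -0.2137  0.187 ] 0.0956
```

>>> {"fn": "drive_tool", "kwargs": {"commands": [{"dx":0,"dy":0.1,"dz":5,"turn":0.1,"gripper":0},{"dx":0,"dy":0.1,"dz":9,"turn":0.1,"gripper":0},{"dx":0,"dy":0.1,"dz":11,"turn":0.1,"gripper":0},{"dx":0,"dy":0.1,"dz":13,"turn":0.1,"gripper":0},{"dx":0,"dy":0.1,"dz":14.4,"turn":0.1,"gripper":0},{"dx":0,"dy":0.1,"dz":15.2,"turn":0.1,"gripper":0},{"dx":0,"dy":0.1,"dz":15.2,"turn":0.1,"gripper":0}]}}

```text
time_s: 3.3
eef_pos: [0.5323, -0.2061, 0.0281]
eef_rot: [-0.0, 0.991, -0.137, -0.0]
wrist_force: [0.9, -0.7, 1.1]
opening: 1.004
```

```bash
python3 snap.py c side,240,180,130,150,4;  python3 -c "
from h import *
go([.5325,-.2055,.028],-15.65)"
```

```text
t 3.35 pos [ 0.5327 -0.2064  0.0286] yaw -15.75 q [-0.58  0.45  1.74  0.    0.95 -0.3 ] F [-0.1 -0.   0.6] op 1.0
-> dx -0.04 dy -0.08 dz 0.06 turn -0.1
```

View pics/side_c.png

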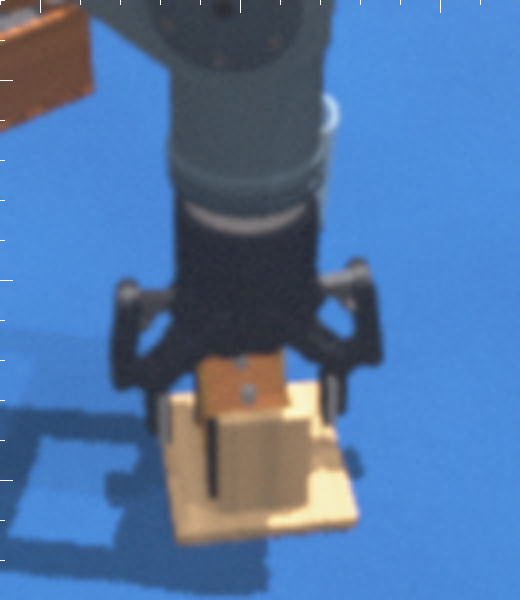

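The view shows the open fingers on both sides of the coil, with tips at about (163,440) and (330,420), clear of the cheeks. I'll close the gripper now.

>>> {"fn": "drive_tool", "kwargs": {"commands": [{"dx":0,"dy":0,"dz":0,"turn":0,"gripper":0.3},{"dx":0,"dy":0,"dz":0,"turn":0,"gripper":0.5},{"dx":0,"dy":0,"dz":0,"turn":0,"gripper":1},{"dx":0,"dy":0,"dz":0,"turn":0,"gripper":1},{"dx":0,"dy":0,"dz":0,"turn":0,"gripper":1},{"dx":0,"dy":0,"dz":0,"turn":0,"gripper":1},{"dx":0,"dy":0,"dz":0,"turn":0,"gripper":1},{"dx":0,"dy":0,"dz":0,"turn":0,"gripper":1}]}}

```text
time_s: 4.35
eef_pos: [0.5327, -0.2065, 0.029]
eef_rot: [0.0, 0.991, -0.137, 0.0]
wrist_force: [-1.2, 0.8, 5.2]
opening: 0.534
```

>>> {"fn": "drive_tool", "kwargs": {"commands": [{"dx":0,"dy":0,"dz":-0.8,"turn":0,"gripper":1},{"dx":0,"dy":0,"dz":-2,"turn":0,"gripper":1},{"dx":0,"dy":0,"dz":-4,"turn":0,"gripper":1},{"dx":0,"dy":0,"dz":-7,"turn":0,"gripper":1},{"dx":0,"dy":0,"dz":-10,"turn":0,"gripper":1},{"dx":0,"dy":0,"dz":-12,"turn":0,"gripper":1},{"dx":0,"dy":0,"dz":-13,"turn":0,"gripper":1},{"dx":0,"dy":0,"dz":-13,"turn":0,"gripper":1}]}}

```text
time_s: 5.35
eef_pos: [0.5328, -0.2064, 0.1594]
eef_rot: [0.0, 0.991, -0.137, 0.001]
wrist_force: [0.2, 0.1, -4.9]
opening: 0.53
```

```bash
python3 snap.py d side,240,160,130,150,4;  python3 -c "
from h import *
go([.45,.02,.13],15.2)
go([.45,.02,.021],15.2)"
```

```text
t 5.4 pos [ 0.5322 -0.2061  0.1583] yaw -15.74 q [-0.58  0.26  1.69  0.    1.2  -0.3 ] F [-0.1 -0.2 -4.9] op 0.532
-> dx -14.05 dy -19.53 dz 2.83 turn -30.9
t 5.4 pos [ 0.5322 -0.2061  0.1583] yaw -15.74 q [-0.58  0.26  1.69  0.    1.2  -0.3 ] F [-0.1 -0.2 -4.9] op 0.532
-> dx -14.05 dy -19.53 dz 13.73 turn -30.9
```

View pics/side_d.png

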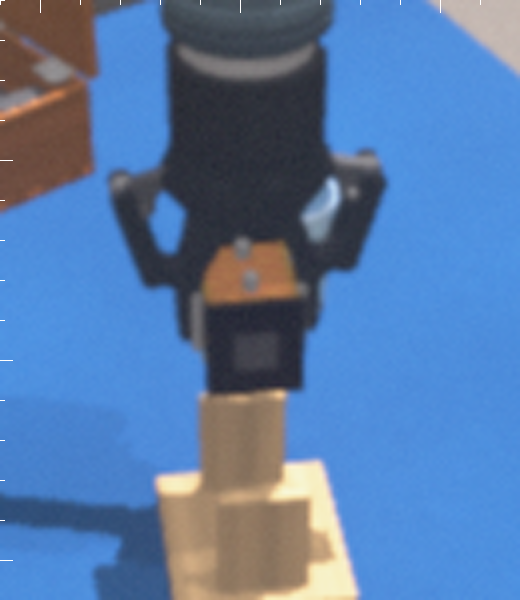

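The coil hangs level in the jaws with its flange at about (253,345), clear of the stand. I'll carry it to the bench spot.

>>> {"fn": "drive_tool", "kwargs": {"commands": [{"dx":-3,"dy":-4,"dz":0,"turn":-6,"gripper":1},{"dx":-6,"dy":-8,"dz":0.5,"turn":-14,"gripper":1},{"dx":-9,"dy":-12,"dz":1,"turn":-22,"gripper":1},{"dx":-11.5,"dy":-16,"dz":2,"turn":-28,"gripper":1},{"dx":-13.2,"dy":-18.5,"dz":2.8,"turn":-30.9,"gripper":1},{"dx":-14.0,"dy":-19.5,"dz":4.5,"turn":-30.9,"gripper":1},{"dx":-14.0,"dy":-19.5,"dz":7,"turn":-30.9,"gripper":1},{"dx":-14.0,"dy":-19.5,"dz":9.5,"turn":-30.9,"gripper":1},{"dx":-14.0,"dy":-19.5,"dz":11.5,"turn":-30.9,"gripper":1},{"dx":-14.0,"dy":-19.5,"dz":12.8,"turn":-30.9,"gripper":1},{"dx":-14.0,"dy":-19.5,"dz":13.2,"turn":-30.9,"gripper":1},{"dx":-14.0,"dy":-19.5,"dz":13.2,"turn":-30.9,"gripper":1}]}}

```text
time_s: 6.9
eef_pos: [0.4506, 0.0194, 0.0263]
eef_rot: [-0.0, 0.991, 0.132, -0.0]
wrist_force: [0.1, 0.1, -5.4]
opening: 0.53
```

```bash
python3 snap.py e side,200,150,130,150,4;  python3 -c "
from h import *
go([.45,.02,.019],15.2)"
```

```text
t 6.95 pos [0.451  0.0194 0.0267] yaw 15.15 q [-0.22  0.24  2.05 -0.    0.86 -0.49] F [ 1.   0.4 -4.8] op 0.529
-> dx -0.08 dy -0.09 dz 0.77 turn -0.0
```

View pics/side_e.png

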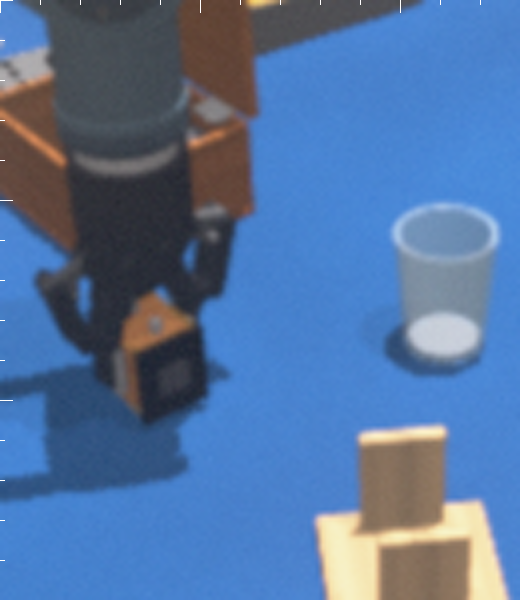

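The coil is just above the bench with its lower corner at about (147,422) and nothing near it. I'll ease it down.

>>> {"fn": "drive_tool", "kwargs": {"commands": [{"dx":0,"dy":0,"dz":0.3,"turn":0,"gripper":1},{"dx":0,"dy":0,"dz":0.5,"turn":0,"gripper":1},{"dx":0,"dy":0,"dz":0.6,"turn":0,"gripper":1},{"dx":0,"dy":0,"dz":0.7,"turn":0,"gripper":1},{"dx":0,"dy":0,"dz":0.7,"turn":0,"gripper":1}]}}

```text
time_s: 7.58
eef_pos: [0.4505, 0.0195, 0.0192]
eef_rot: [0.0, 0.991, 0.132, -0.0]
wrist_force: [1.3, -0.2, -4.3]
opening: 0.528
```

>>> {"fn": "drive_tool", "kwargs": {"commands": [{"dx":0,"dy":0,"dz":0.05,"turn":0,"gripper":1},{"dx":0,"dy":0,"dz":0.1,"turn":0,"gripper":1},{"dx":0,"dy":0,"dz":0.1,"turn":0,"gripper":1}]}}

```text
time_s: 7.95
eef_pos: [0.4506, 0.0194, 0.019]
eef_rot: [0.0, 0.991, 0.132, -0.0]
wrist_force: [-4.3, 0.4, 6.0]
opening: 0.534
```

It has touched down: the vertical force changed from −4.3 to +6 N. I'll release, rise and turn.

>>> {"fn": "drive_tool", "kwargs": {"commands": [{"dx":0,"dy":0,"dz":0,"turn":0,"gripper":0.45},{"dx":0,"dy":0,"dz":0,"turn":0,"gripper":0.2},{"dx":0,"dy":0,"dz":0,"turn":0,"gripper":0},{"dx":0,"dy":0,"dz":0,"turn":0,"gripper":0},{"dx":0,"dy":0,"dz":0,"turn":0,"gripper":0},{"dx":0,"dy":0,"dz":-3,"turn":0,"gripper":0},{"dx":0,"dy":0,"dz":-6,"turn":0,"gripper":0},{"dx":0,"dy":0,"dz":-9,"turn":0,"gripper":0},{"dx":0,"dy":0,"dz":-11,"turn":-10,"gripper":0},{"dx":0,"dy":0,"dz":-12,"turn":-20,"gripper":0},{"dx":0,"dy":0,"dz":-12,"turn":-30,"gripper":0},{"dx":0,"dy":0,"dz":-12,"turn":-40,"gripper":0},{"dx":0,"dy":0,"dz":-12,"turn":-50,"gripper":0},{"dx":0,"dy":0,"dz":-12,"turn":-60,"gripper":0},{"dx":0,"dy":0,"dz":-12,"turn":-70,"gripper":0},{"dx":0,"dy":0,"dz":-12,"turn":-80,"gripper":0},{"dx":0,"dy":0,"dz":-12,"turn":-87,"gripper":0},{"dx":0,"dy":0,"dz":-12,"turn":-90,"gripper":0},{"dx":0,"dy":0,"dz":-12,"turn":-90,"gripper":0}]}}

```text
time_s: 10.32
eef_pos: [0.4504, 0.0195, 0.1382]
eef_rot: [-0.0, 0.608, 0.794, -0.0]
wrist_force: [-0.5, 0.5, 0.3]
opening: 1.001
```

```bash
python3 snap.py f side,200,150,130,150,4 top,220,170,110,100,6;  python3 -c "
from h import *
go([.4506,.0194,.022],105.2)"
```

```text
t 10.43 pos [0.4505 0.0195 0.1382] yaw 105.09 q [-0.22  0.02  2.    0.    1.12 -2.06] F [-0.6 -0.2  0.4] op 0.999
-> dx -0.01 dy 0.01 dz 11.62 turn -0.1
```

View pics/side_f.png

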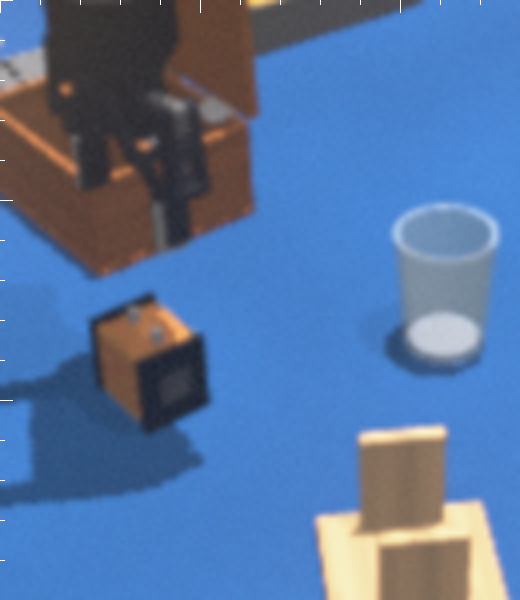

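View pics/top_f.png

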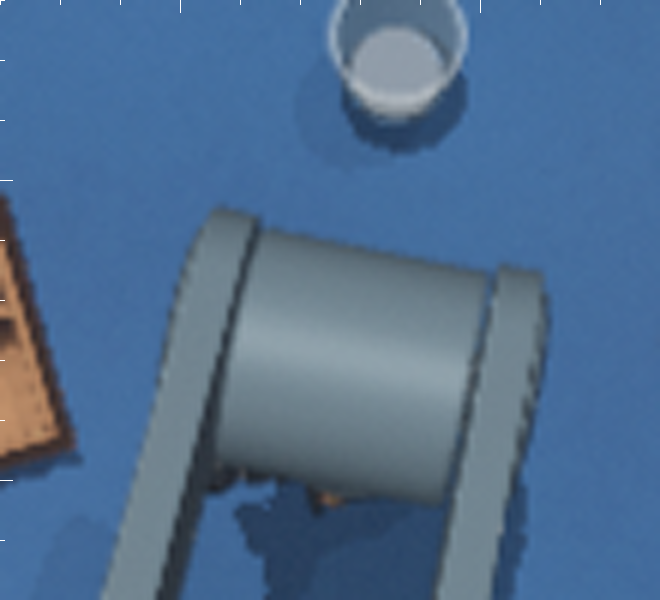

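The coil stands upright on the bench. Its terminals are at about (135,314) and (157,334) in the side crop, and the top view is blocked by the arm. I'll measure its centre.

```bash
python3 -c "
from h import *
s=load('pics/side_f.npz')
f=lambda l,z:np.array([onz(s,200+(a+.5)/4-.5,150+(b+.5)/4-.5,z) for a,b in l])
t=f([(135,314),(157,334)],.062);print(t.round(4),t.mean(0).round(4),np.degrees(np.arctan2(*(t[0]-t[1])[1::-1])))
c=f([(90,320),(152,295),(205,335),(140,362)],.058);print(c.round(4),c.mean(0).round(4))
e=(c[1]-c[2]+c[0]-c[3]);print(np.degrees(np.arctan2(e[1],e[0])),np.linalg.norm(e)/2)
"
```

```text
[[0.4466 0.0274 0.062 ]
 [0.4533 0.0008 0.062 ]] [0.4499 0.0141 0.062 ] 104.15800734251559
[[ 0.4191  0.0384  0.058 ]
 [ 0.4643  0.0488  0.058 ]
 [ 0.4824 -0.0075  0.058 ]
 [ 0.4361 -0.0176  0.058 ]] [0.4505 0.0155 0.058 ]
107.41478597414178 0.058836379092172694
```

>>> {"fn": "drive_tool", "kwargs": {"commands": [{"dx":-0.35,"dy":0,"dz":4,"turn":-0.1,"gripper":0},{"dx":-0.35,"dy":0,"dz":7,"turn":-0.1,"gripper":0},{"dx":-0.35,"dy":0,"dz":9,"turn":-0.1,"gripper":0},{"dx":-0.35,"dy":0,"dz":10.6,"turn":-0.1,"gripper":0},{"dx":-0.35,"dy":0,"dz":11.6,"turn":-0.1,"gripper":0},{"dx":-0.35,"dy":0,"dz":11.6,"turn":-0.1,"gripper":0.1},{"dx":-0.35,"dy":0,"dz":11.6,"turn":-0.1,"gripper":0.2},{"dx":-0.35,"dy":0,"dz":11.6,"turn":-0.1,"gripper":0.3},{"dx":-0.35,"dy":0,"dz":11.6,"turn":-0.1,"gripper":1},{"dx":-0.35,"dy":0,"dz":11.6,"turn":-0.1,"gripper":1},{"dx":-0.35,"dy":0,"dz":11.6,"turn":-0.1,"gripper":1},{"dx":-0.35,"dy":0,"dz":11.6,"turn":-0.1,"gripper":1}]}}

```text
time_s: 11.92
eef_pos: [0.452, 0.0163, 0.0231]
eef_rot: [0.0, 0.607, 0.795, 0.0]
wrist_force: [-2.3, 2.9, 6.3]
opening: 0.743
```

Gripped across the flanges, with the opening at 0.743 or about 63 mm. I'll lift.

>>> {"fn": "drive_tool", "kwargs": {"commands": [{"dx":0,"dy":0,"dz":-0.8,"turn":0,"gripper":1},{"dx":0,"dy":0,"dz":-2.5,"turn":0,"gripper":1},{"dx":0,"dy":0,"dz":-5,"turn":0,"gripper":1},{"dx":0,"dy":0,"dz":-8,"turn":0,"gripper":1},{"dx":0,"dy":0,"dz":-11,"turn":0,"gripper":1},{"dx":0,"dy":0,"dz":-13,"turn":0,"gripper":1},{"dx":0,"dy":0,"dz":-14,"turn":0,"gripper":1},{"dx":0,"dy":0,"dz":-14,"turn":0,"gripper":1}]}}

```text
time_s: 12.92
eef_pos: [0.4516, 0.0159, 0.1625]
eef_rot: [0.0, 0.607, 0.795, 0.0]
wrist_force: [-0.2, -0.6, -4.8]
opening: 0.744
```

```bash
python3 snap.py g side,200,130,130,150,4 ;  python3 -c "
from h import *
go([.4677,.2567,.16],105.2)
t=load('pics/top0.npz')
im=t['image'][:,:,::-1]
im=cv2.resize(im[195:265,155:235],None,fx=10,fy=10,interpolation=cv2.INTER_CUBIC)[:600]
cv2.imwrite('pics/c5.png',im)
"
```

```text
t 12.97 pos [0.4511 0.0161 0.1618] yaw 105.25 q [-0.23 -0.01  1.98 -0.    1.17 -2.07] F [ 0.1  0.4 -5.1] op 0.742
-> dx 22.78 dy 7.93 dz 0.18 turn 0.1
```

View pics/side_g.png

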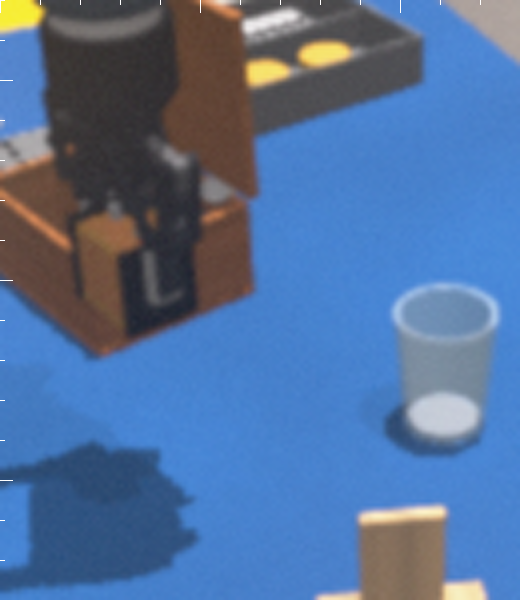

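View pics/c5.png

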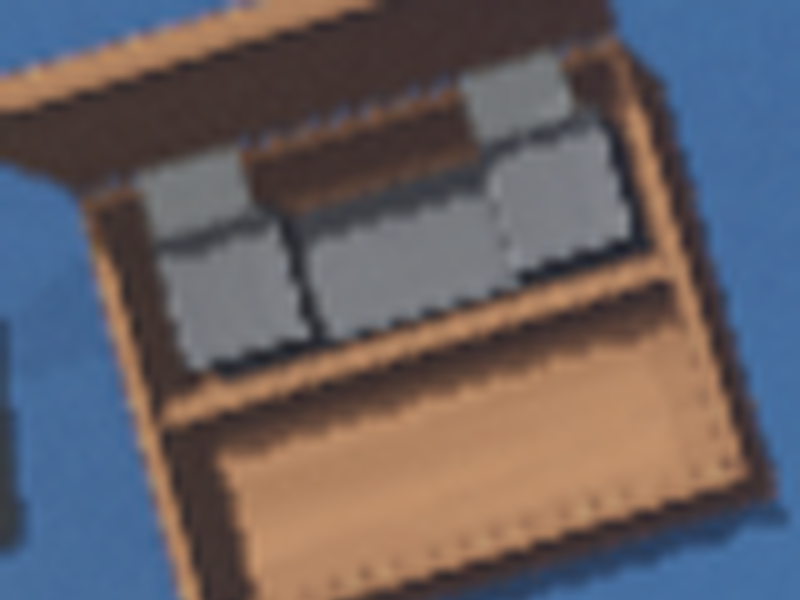

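The coil is held level with its terminals up. In the crop the divider's top runs from about (165,415) to (665,268). I'll cross-check the well's midline from the divider and near wall in both views.

```bash
python3 -c "
from h import *
t=load('pics/top0.npz');s=load('pics/side0.npz')
def P(c,l,u0,v0,k,z): return np.array([onz(c,u0+(a+.5)/k-.5,v0+(b+.5)/k-.5,z) for a,b in l])
import math
D=P(t,[(165,415),(665,268)],155,195,10,.069)
N=P(t,[(335,527),(655,437)],120,170,6,.080)
D2=P(s,[(180,310),(297,394)],180,110,5,.069)
N2=P(s,[(82,327),(217,427)],180,110,5,.080)
for n,p in (('D',D),('N',N),('Ds',D2),('Ns',N2)):
    e=p[0]-p[1];print(n,p.round(4).tolist(),'ang',round(math.degrees(math.atan2(e[1],e[0])),2))
    for a in (15,15.5):
        c=np.array([math.cos(math.radians(a)),math.sin(math.radians(a))]);print('   ',a,(p[:,:2]@c).round(4), (np.array([.4677,.2567])@c).round(4))
"
```

```text
D [[0.4802, 0.3446, 0.069], [0.5216, 0.1951, 0.069]] ang 105.46
    15 [0.5531 0.5543] 0.5182
    15.5 [0.5549 0.5547] 0.5193
N [[0.4159, 0.3274, 0.08], [0.4569, 0.1704, 0.08]] ang 104.63
    15 [0.4865 0.4855] 0.5182
    15.5 [0.4883 0.4858] 0.5193
Ds [[0.4797, 0.3361, 0.069], [0.5169, 0.2039, 0.069]] ang 105.71
    15 [0.5503 0.552 ] 0.5182
    15.5 [0.552  0.5526] 0.5193
Ns [[0.4144, 0.3193, 0.08], [0.4596, 0.1691, 0.08]] ang 106.74
    15 [0.4829 0.4877] 0.5182
    15.5 [0.4847 0.4881] 0.5193
```

```bash
python3 -c "
from h import *
go([.4685,.2569,.16],105.4)"
```

```text
t 12.97 pos [0.4511 0.0161 0.1618] yaw 105.25 q [-0.23 -0.01  1.98 -0.    1.17 -2.07] F [ 0.1  0.4 -5.1] op 0.742
-> dx 22.78 dy 8.02 dz 0.18 turn -0.1
```

>>> {"fn": "drive_tool", "kwargs": {"commands": [{"dx":3,"dy":1,"dz":0,"turn":0,"gripper":1},{"dx":7,"dy":2.4,"dz":0,"turn":0,"gripper":1},{"dx":12,"dy":4.2,"dz":0,"turn":0,"gripper":1},{"dx":16,"dy":5.6,"dz":0,"turn":0,"gripper":1},{"dx":19.5,"dy":6.9,"dz":0,"turn":-0.1,"gripper":1},{"dx":21.8,"dy":7.7,"dz":0,"turn":-0.1,"gripper":1},{"dx":22.8,"dy":8.0,"dz":0,"turn":-0.1,"gripper":1},{"dx":22.8,"dy":8.0,"dz":1.5,"turn":-0.1,"gripper":1},{"dx":22.8,"dy":8.0,"dz":3.5,"turn":-0.1,"gripper":1},{"dx":22.8,"dy":8.0,"dz":4,"turn":-0.1,"gripper":1},{"dx":22.8,"dy":8.0,"dz":4,"turn":-0.1,"gripper":1}]}}

```text
time_s: 14.35
eef_pos: [0.4683, 0.2562, 0.1216]
eef_rot: [-0.0, 0.607, 0.795, -0.001]
wrist_force: [0.0, -0.1, -3.9]
opening: 0.738
```

```bash
python3 snap.py h side,180,90,100,120,5 top,140,170,100,100,6;  python3 -c "
from h import *
go([.4685,.2569,.03],105.4)"
```

```text
t 14.45 pos [0.4692 0.2568 0.1228] yaw 105.32 q [ 0.28  0.23  1.81 -0.    1.11 -1.56] F [ 0.6  0.2 -4.5] op 0.743
-> dx 0.03 dy -0.07 dz 9.28 turn -0.1
```

View pics/side_h.png

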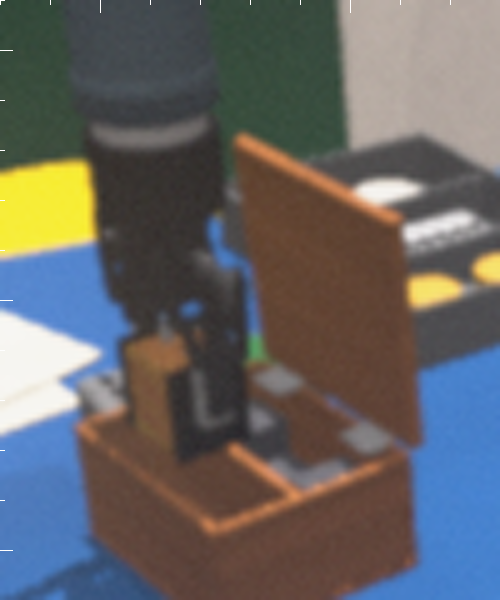

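View pics/top_h.png

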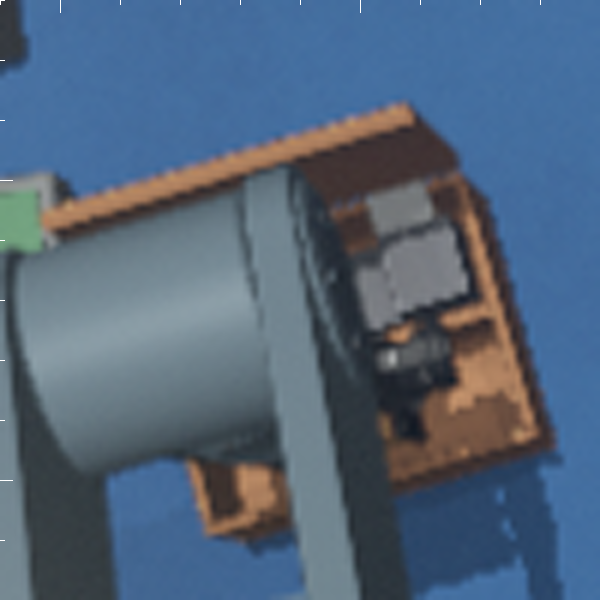

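The coil sits above the well with its near flange's lower-left corner at about (180,460). The wrist clears the lid. I'll check that corner against the well.

```bash
python3 -c "
from h import *
s=load('pics/side_h.npz')
a=np.radians(15.4);ex=np.array([np.cos(a),np.sin(a)]);ey=np.array([-ex[1],ex[0]]);w=np.array([.4685,.2569])
for p,z in (((180,460),.0998),((174,372),.1578),((123,342),.1578)):
    X=onz(s,180+(p[0]+.5)/5-.5,90+(p[1]+.5)/5-.5,z)[:2]-w;print(X@ex,X@ey)
"
```

```text
-0.025191008950501716 -0.033112303845477566
-0.023518293528932865 -0.03687268736170477
-0.02732843516282982 0.015767313250893398
```

The near flange's corner is at (−25, −33) mm from the well centre against an expected (−25, −32), so the coil is centred. Lowering.

>>> {"fn": "drive_tool", "kwargs": {"commands": [{"dx":0,"dy":-0.05,"dz":1,"turn":-0.1,"gripper":1},{"dx":0,"dy":-0.05,"dz":2,"turn":-0.1,"gripper":1},{"dx":0,"dy":-0.05,"dz":3,"turn":-0.1,"gripper":1},{"dx":0,"dy":-0.05,"dz":3.5,"turn":-0.1,"gripper":1},{"dx":0,"dy":-0.05,"dz":3.5,"turn":-0.1,"gripper":1}]}}

```text
time_s: 15.08
eef_pos: [0.4678, 0.2569, 0.0867]
eef_rot: [-0.0, 0.606, 0.796, -0.0]
wrist_force: [-0.4, 0.0, -4.1]
opening: 0.743
```

>>> {"fn": "drive_tool", "kwargs": {"commands": [{"dx":0,"dy":0,"dz":1.2,"turn":0,"gripper":1},{"dx":0,"dy":0,"dz":2.4,"turn":0,"gripper":1},{"dx":0,"dy":0,"dz":3.6,"turn":0,"gripper":1},{"dx":0,"dy":0,"dz":4.6,"turn":0,"gripper":1},{"dx":0,"dy":0,"dz":5.2,"turn":0,"gripper":1},{"dx":0,"dy":0,"dz":5.4,"turn":0,"gripper":1},{"dx":0,"dy":0,"dz":5.4,"turn":0,"gripper":1}]}}

```text
time_s: 15.95
eef_pos: [0.4683, 0.257, 0.0334]
eef_rot: [0.0, 0.606, 0.796, 0.0]
wrist_force: [0.7, 0.4, -4.5]
opening: 0.74
```

>>> {"fn": "drive_tool", "kwargs": {"commands": [{"dx":0,"dy":0,"dz":0.15,"turn":0,"gripper":1},{"dx":0,"dy":0,"dz":0.3,"turn":0,"gripper":1},{"dx":0,"dy":0,"dz":0.4,"turn":0,"gripper":1},{"dx":0,"dy":0,"dz":0.4,"turn":0,"gripper":1}]}}

```text
time_s: 16.45
eef_pos: [0.4682, 0.257, 0.0293]
eef_rot: [0.0, 0.606, 0.796, -0.0]
wrist_force: [-0.2, 0.3, -4.9]
opening: 0.741
```

>>> {"fn": "drive_tool", "kwargs": {"commands": [{"dx":0,"dy":0,"dz":0.05,"turn":0,"gripper":1},{"dx":0,"dy":0,"dz":0.1,"turn":0,"gripper":1},{"dx":0,"dy":0,"dz":0.1,"turn":0,"gripper":1}]}}

```text
time_s: 16.82
eef_pos: [0.4682, 0.257, 0.0291]
eef_rot: [0.0, 0.606, 0.796, -0.0]
wrist_force: [-4.8, -1.4, 5.9]
opening: 0.738
```

It is on the floor: the vertical force changed from −4.9 to +5.9 N at the expected height. I'll release and rise.

>>> {"fn": "drive_tool", "kwargs": {"commands": [{"dx":0,"dy":0,"dz":0,"turn":0,"gripper":0.25},{"dx":0,"dy":0,"dz":0,"turn":0,"gripper":0.1},{"dx":0,"dy":0,"dz":0,"turn":0,"gripper":0},{"dx":0,"dy":0,"dz":0,"turn":0,"gripper":0},{"dx":0,"dy":0,"dz":0,"turn":0,"gripper":0},{"dx":0,"dy":0,"dz":-2,"turn":0,"gripper":0},{"dx":0,"dy":0,"dz":-5,"turn":0,"gripper":0},{"dx":0,"dy":0,"dz":-9,"turn":0,"gripper":0},{"dx":0,"dy":0,"dz":-14,"turn":0,"gripper":0},{"dx":0,"dy":0,"dz":-19,"turn":0,"gripper":0.5},{"dx":0,"dy":0,"dz":-24,"turn":0,"gripper":1},{"dx":0,"dy":0,"dz":-28,"turn":0,"gripper":1},{"dx":0,"dy":0,"dz":-29,"turn":0,"gripper":1},{"dx":0,"dy":0,"dz":-29,"turn":0,"gripper":1}]}}

```text
time_s: 18.58
eef_pos: [0.4681, 0.257, 0.318]
eef_rot: [0.0, 0.606, 0.796, 0.0]
wrist_force: [-0.2, -0.5, -0.7]
opening: -0.0
```

```bash
python3 snap.py i side,170,90,110,120,5 top,110,140,140,130,5;  python3 -c "
from h import *
go([.4685,.2569,.03],105.4)"
```

```text
t 18.68 pos [0.4674 0.2567 0.3162] yaw 105.45 q [ 0.28  0.03  1.61 -0.    1.5  -1.56] F [-0.6  0.5  0.4] op -0.003
-> dx -0.01 dy 0.21 dz 28.62 turn 0.1
```

View pics/side_i.png

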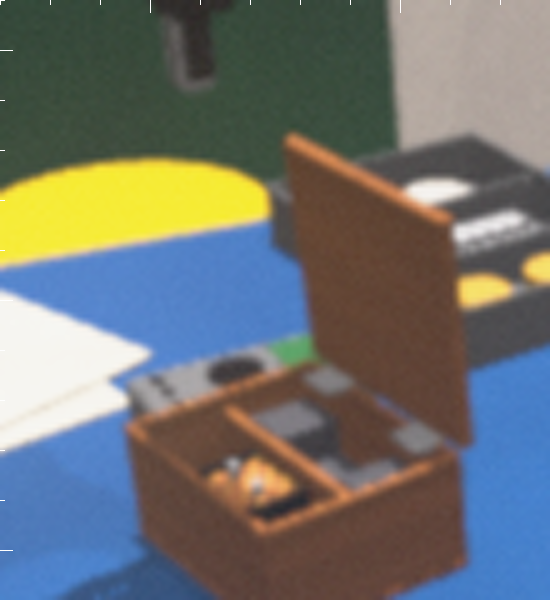

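View pics/top_i.png

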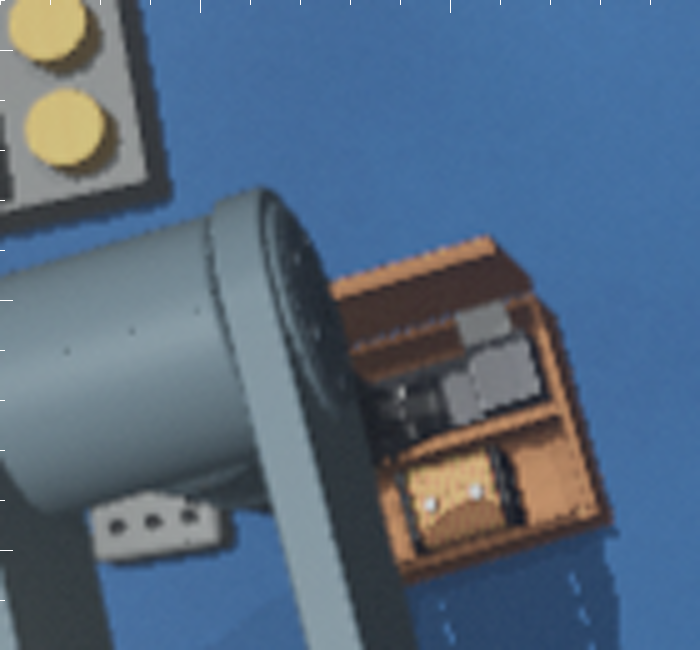

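The coil stands flat in the near well with its terminals up, at (233,463) and (257,485) in the side crop and (431,504) and (475,492) in the top crop. Next I'll take the closed fingers over and behind the lid.

>>> {"fn": "drive_tool", "kwargs": {"commands": [{"dx":0,"dy":3,"dz":0,"turn":0,"gripper":1},{"dx":0,"dy":7,"dz":0,"turn":0,"gripper":1},{"dx":0,"dy":12,"dz":0,"turn":0,"gripper":1},{"dx":0,"dy":15,"dz":0,"turn":0,"gripper":1},{"dx":0,"dy":15.6,"dz":0,"turn":0,"gripper":1},{"dx":0,"dy":15.6,"dz":0,"turn":0,"gripper":1},{"dx":0,"dy":15.6,"dz":0,"turn":0,"gripper":1}]}}

```text
time_s: 19.55
eef_pos: [0.6175, 0.2985, 0.3182]
eef_rot: [-0.0, 0.605, 0.796, -0.0]
wrist_force: [0.3, 0.5, -0.0]
opening: 0.001
```

```bash
python3 snap.py j side,170,60,110,120,5 top,110,140,140,130,5;  python3 -c "
from h import *
from bench import ctrl
o=ctrl.get_obs();a=np.radians(15.4);ex=np.array([np.cos(a),np.sin(a)]);ey=np.array([-ex[1],ex[0]]);d=o['eef_pos'][:2]-[.5008,.2658];print(d@ex,d@ey,o['eef_pos'])"
```

```text
0.12146535516089824 0.0005062140431879318 [0.61776976 0.29854391 0.31881478]
```

View pics/side_j.png

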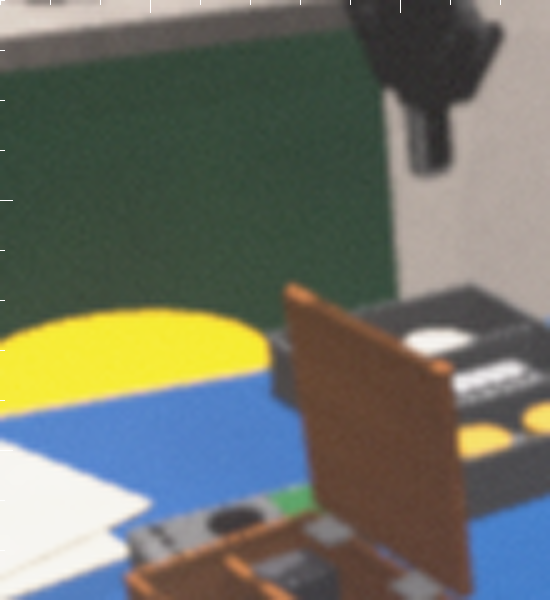

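View pics/top_j.png

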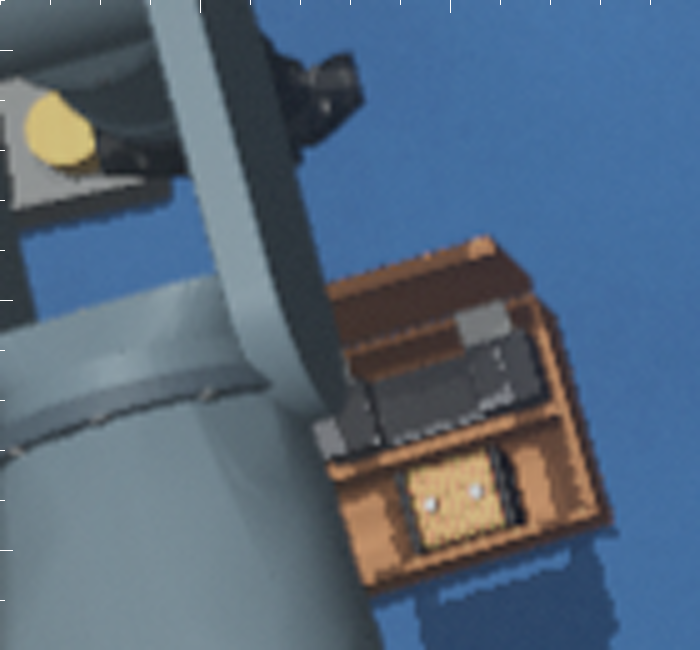

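The fingers are above and beyond the lid (tips at about (430,172) in the side crop), and the lid hasn't moved. Lowering behind it.

>>> {"fn": "drive_tool", "kwargs": {"commands": [{"dx":0,"dy":0,"dz":3,"turn":0,"gripper":1},{"dx":0,"dy":0,"dz":6,"turn":0,"gripper":1},{"dx":0,"dy":0,"dz":9,"turn":0,"gripper":1},{"dx":0,"dy":0,"dz":11,"turn":0,"gripper":1},{"dx":0,"dy":0,"dz":11.5,"turn":0,"gripper":1},{"dx":0,"dy":0,"dz":11.5,"turn":0,"gripper":1}]}}

```text
time_s: 20.4
eef_pos: [0.6188, 0.2987, 0.2041]
eef_rot: [0.0, 0.606, 0.796, 0.0]
wrist_force: [0.0, -0.3, -0.0]
opening: -0.004
```

```bash
python3 snap.py k side,170,60,110,120,5;  python3 -c "
from h import *
from bench import ctrl
o=ctrl.get_obs();a=np.radians(15.4);ex=np.array([np.cos(a),np.sin(a)]);ey=np.array([-ex[1],ex[0]]);d=o['eef_pos'][:2]-[.5008,.2658];A=d@ex;Z=o['eef_pos'][2];print(A,d@ey,Z,o['wrist_force'])
for th in list(range(95,-1,-5)):
    t=np.radians(th);r=.115;x=.07-r*np.cos(t)+.01*np.sin(t)+.011;z=.0805+r*np.sin(t)+.01*np.cos(t)+.008
    print(th,'dy %.1f dz %.1f'%((x-A)*100,(Z-z)*100))
"
```

```text
0.12285619878697315 0.00033069135149433227 0.20469426486803363 [-0.33706768  0.35524088 -0.06814147]
95 dy -2.2 dz 0.3
90 dy -3.2 dz 0.1
85 dy -4.2 dz 0.1
80 dy -5.2 dz 0.1
75 dy -6.2 dz 0.3
70 dy -7.2 dz 0.5
65 dy -8.1 dz 0.8
60 dy -9.1 dz 1.2
55 dy -10.0 dz 1.6
50 dy -10.8 dz 2.2
45 dy -11.6 dz 2.8
40 dy -12.4 dz 3.5
35 dy -13.0 dz 4.2
30 dy -13.6 dz 5.0
25 dy -14.2 dz 5.9
20 dy -14.7 dz 6.7
15 dy -15.0 dz 7.7
10 dy -15.3 dz 8.6
5 dy -15.6 dz 9.6
0 dy -15.7 dz 10.6
```

View pics/side_k.png

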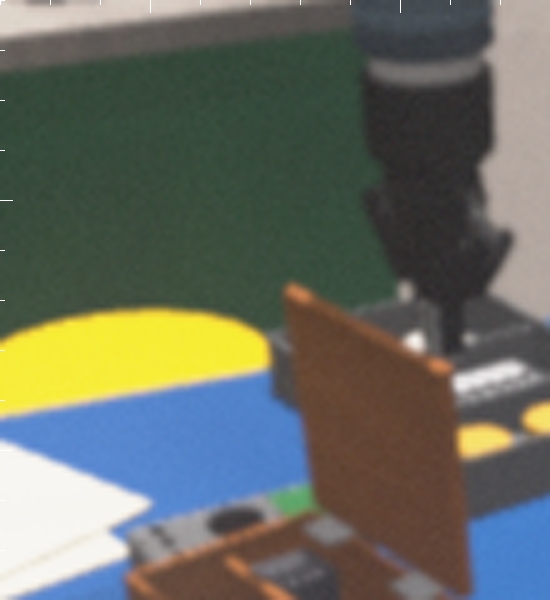

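The fingers are behind the lid with a clear gap, and the body is above its edge at about (445,365). I'll push slowly along the lid's arc.

>>> {"fn": "drive_tool", "kwargs": {"commands": [{"dx":0,"dy":-0.8,"dz":0,"turn":0,"gripper":1},{"dx":0,"dy":-1.5,"dz":0,"turn":0,"gripper":1},{"dx":0,"dy":-2.1,"dz":0,"turn":0,"gripper":1},{"dx":0,"dy":-2.7,"dz":0.1,"turn":0,"gripper":1},{"dx":0,"dy":-3.2,"dz":0.1,"turn":0,"gripper":1},{"dx":0,"dy":-3.7,"dz":0.1,"turn":0,"gripper":1},{"dx":0,"dy":-4.2,"dz":0.1,"turn":0,"gripper":1},{"dx":0,"dy":-4.7,"dz":0.1,"turn":0,"gripper":1},{"dx":0,"dy":-5.2,"dz":0.1,"turn":0,"gripper":1}]}}

```text
time_s: 21.58
eef_pos: [0.5683, 0.2846, 0.2023]
eef_rot: [0.0, 0.606, 0.796, 0.0]
wrist_force: [2.2, 1.2, -2.2]
opening: 0.001
```

```bash
python3 snap.py l side,170,60,110,120,5;  python3 -c "
from h import *
go([0,0,0],105.4)"
```

```text
t 21.62 pos [0.5676 0.2845 0.2022] yaw 105.47 q [ 0.28  0.34  1.48 -0.    1.32 -1.56] F [ 1.4 -0.  -0.9] op -0.002
-> dx -12.28 dy -62.28 dz 20.26 turn 0.1
```

View pics/side_l.png

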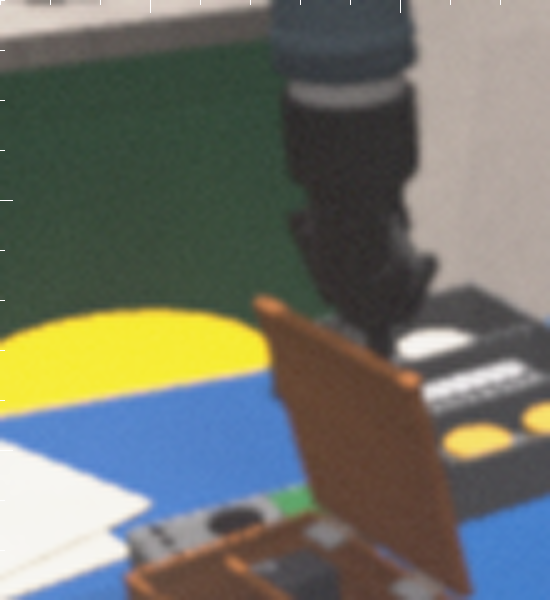

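The lid has started over, with its edge now from (265,300) to (410,380), and the push is about 2.5 N. Continuing.

>>> {"fn": "drive_tool", "kwargs": {"commands": [{"dx":0,"dy":-0.5,"dz":0.1,"turn":0,"gripper":1},{"dx":0,"dy":-1.0,"dz":0.2,"turn":0,"gripper":1},{"dx":0,"dy":-1.5,"dz":0.3,"turn":0,"gripper":1},{"dx":0,"dy":-2.0,"dz":0.4,"turn":0,"gripper":1},{"dx":0,"dy":-2.45,"dz":0.55,"turn":0,"gripper":1},{"dx":0,"dy":-2.9,"dz":0.7,"turn":0,"gripper":1},{"dx":0,"dy":-3.4,"dz":0.9,"turn":0,"gripper":1},{"dx":0,"dy":-3.9,"dz":1.1,"turn":0,"gripper":1},{"dx":0,"dy":-4.35,"dz":1.3,"turn":0,"gripper":1},{"dx":0,"dy":-4.8,"dz":1.5,"turn":0,"gripper":1},{"dx":0,"dy":-5.2,"dz":1.8,"turn":0,"gripper":1},{"dx":0,"dy":-5.6,"dz":2.1,"turn":0,"gripper":1},{"dx":0,"dy":-6.0,"dz":2.4,"turn":0,"gripper":1},{"dx":0,"dy":-6.4,"dz":2.7,"turn":0,"gripper":1},{"dx":0,"dy":-6.8,"dz":3.05,"turn":0,"gripper":1},{"dx":0,"dy":-7.2,"dz":3.4,"turn":0,"gripper":1},{"dx":0,"dy":-7.5,"dz":3.75,"turn":0,"gripper":1},{"dx":0,"dy":-7.8,"dz":4.1,"turn":0,"gripper":1},{"dx":0,"dy":-8.1,"dz":4.5,"turn":0,"gripper":1},{"dx":0,"dy":-8.4,"dz":4.9,"turn":0,"gripper":1}]}}

```text
time_s: 24.12
eef_pos: [0.4871, 0.2622, 0.153]
eef_rot: [-0.0, 0.606, 0.796, -0.0]
wrist_force: [0.6, 0.4, 1.9]
opening: 0.0
```

```bash
python3 snap.py m side,170,60,110,120,5;  python3 -c "
from h import *
go([.57,.285,.0985],105.4)
from bench import ctrl
o=ctrl.get_obs();a=np.radians(15.4);ex=np.array([np.cos(a),np.sin(a)]);d=o['eef_pos'][:2]-[.5008,.2658];print(d@ex)"
```

```text
t 24.18 pos [0.4865 0.262  0.1523] yaw 105.46 q [ 0.28  0.23  1.74 -0.    1.18 -1.56] F [0.9 0.4 0.1] op 0.003
-> dx -0.01 dy 8.67 dz 5.36 turn 0.1
-0.014818371084361778
```

View pics/side_m.png

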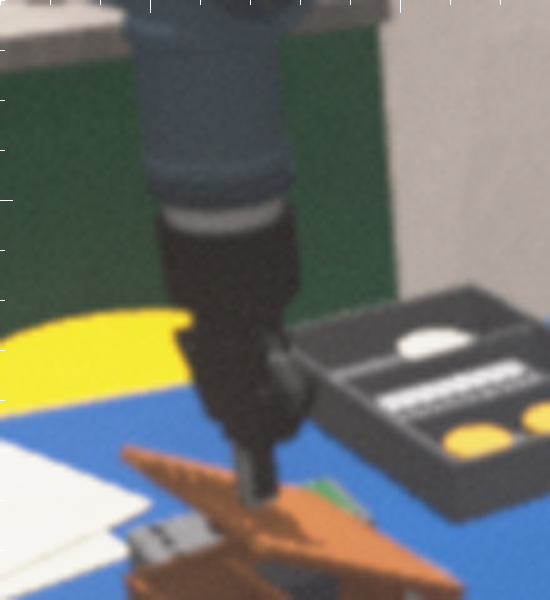

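The lid is about 30° from shut, with the tip on its outer face at (262,495). I'll go slower for the last part.

>>> {"fn": "drive_tool", "kwargs": {"commands": [{"dx":0,"dy":-0.3,"dz":0.4,"turn":0,"gripper":1},{"dx":0,"dy":-0.55,"dz":0.8,"turn":0,"gripper":1},{"dx":0,"dy":-0.8,"dz":1.2,"turn":0,"gripper":1},{"dx":0,"dy":-1.0,"dz":1.6,"turn":0,"gripper":1},{"dx":0,"dy":-1.2,"dz":2.0,"turn":0,"gripper":1},{"dx":0,"dy":-1.35,"dz":2.35,"turn":0,"gripper":1},{"dx":0,"dy":-1.5,"dz":2.7,"turn":0,"gripper":1},{"dx":0,"dy":-1.6,"dz":3.0,"turn":0,"gripper":1},{"dx":0,"dy":-1.7,"dz":3.3,"turn":0,"gripper":1},{"dx":0,"dy":-1.75,"dz":3.6,"turn":0,"gripper":1},{"dx":0,"dy":-1.8,"dz":3.85,"turn":0,"gripper":1},{"dx":0,"dy":-1.85,"dz":4.1,"turn":0,"gripper":1},{"dx":0,"dy":-1.9,"dz":4.3,"turn":0,"gripper":1},{"dx":0,"dy":-1.95,"dz":4.5,"turn":0,"gripper":1},{"dx":0,"dy":-2.0,"dz":4.65,"turn":0,"gripper":1},{"dx":0,"dy":-2.0,"dz":4.8,"turn":0,"gripper":1}]}}

```text
time_s: 26.18
eef_pos: [0.4681, 0.257, 0.1052]
eef_rot: [-0.0, 0.606, 0.796, -0.0]
wrist_force: [-1.3, -1.1, 1.5]
opening: 0.001
```

>>> {"fn": "drive_tool", "kwargs": {"commands": [{"dx":0,"dy":0,"dz":0.1,"turn":0,"gripper":1},{"dx":0,"dy":0,"dz":0.2,"turn":0,"gripper":1},{"dx":0,"dy":0,"dz":0.3,"turn":0,"gripper":1},{"dx":0,"dy":0,"dz":0.4,"turn":0,"gripper":1},{"dx":0,"dy":0,"dz":0.4,"turn":0,"gripper":1}]}}

```text
time_s: 26.8
eef_pos: [0.4682, 0.257, 0.1012]
eef_rot: [0.0, 0.606, 0.796, 0.0]
wrist_force: [-0.1, 0.2, 0.1]
opening: 0.002
```

>>> {"fn": "drive_tool", "kwargs": {"commands": [{"dx":0,"dy":0,"dz":0.1,"turn":0,"gripper":1},{"dx":0,"dy":0,"dz":0.2,"turn":0,"gripper":1},{"dx":0,"dy":0,"dz":0.2,"turn":0,"gripper":1}]}}

```text
time_s: 27.18
eef_pos: [0.4682, 0.257, 0.0992]
eef_rot: [0.0, 0.606, 0.796, 0.0]
wrist_force: [-0.3, -0.8, 0.4]
opening: 0.002
```

```bash
python3 snap.py n side,170,90,110,120,5
```

```text
(no output)
```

View pics/side_n.png

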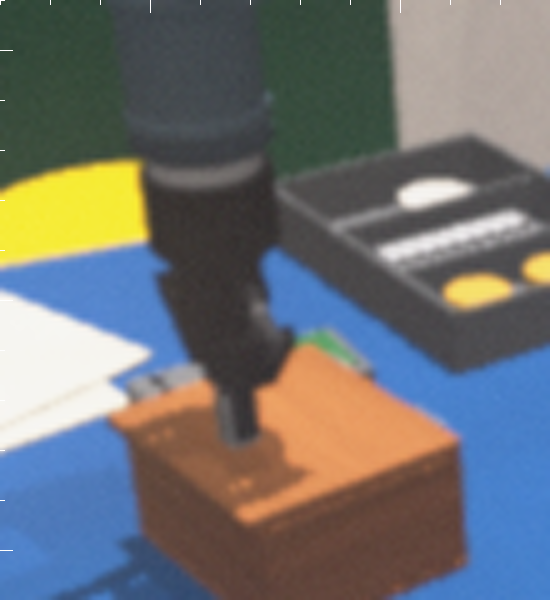

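The lid looks shut or nearly so, with its front corner at (248,522). There is no contact force yet, so I'll press on in small steps until I feel the stop.

>>> {"fn": "drive_tool", "kwargs": {"commands": [{"dx":0,"dy":0,"dz":0.05,"turn":0,"gripper":1},{"dx":0,"dy":0,"dz":0.1,"turn":0,"gripper":1},{"dx":0,"dy":0,"dz":0.15,"turn":0,"gripper":1},{"dx":0,"dy":0,"dz":0.15,"turn":0,"gripper":1}]}}

```text
time_s: 27.72
eef_pos: [0.4683, 0.257, 0.0985]
eef_rot: [0.0, 0.606, 0.796, 0.0]
wrist_force: [-2.6, -1.4, 7.7]
opening: 0.003
```

>>> {"fn": "drive_tool", "kwargs": {"commands": [{"dx":0,"dy":0,"dz":0.05,"turn":0,"gripper":1},{"dx":0,"dy":0,"dz":0.1,"turn":0,"gripper":1},{"dx":0,"dy":0,"dz":0.1,"turn":0,"gripper":1}]}}

```text
time_s: 28.1
eef_pos: [0.4683, 0.257, 0.0984]
eef_rot: [0.0, 0.605, 0.796, -0.0]
wrist_force: [-6.4, -2.1, 15.6]
opening: 0.0
```

>>> {"fn": "drive_tool", "kwargs": {"commands": [{"dx":0,"dy":0,"dz":-1,"turn":0,"gripper":1},{"dx":0,"dy":0,"dz":-4,"turn":0,"gripper":1},{"dx":0,"dy":0,"dz":-9,"turn":0,"gripper":1},{"dx":0,"dy":0,"dz":-14,"turn":0,"gripper":1},{"dx":0,"dy":-5,"dz":-18,"turn":0,"gripper":1},{"dx":-5,"dy":-10,"dz":-20,"turn":0,"gripper":1},{"dx":-10,"dy":-12,"dz":-20,"turn":0,"gripper":1},{"dx":-16,"dy":-12,"dz":-20,"turn":0,"gripper":1},{"dx":-22,"dy":-12,"dz":-20,"turn":0,"gripper":1},{"dx":-25,"dy":-12,"dz":-20,"turn":0,"gripper":1},{"dx":-25,"dy":-12,"dz":-20,"turn":0,"gripper":1},{"dx":-25,"dy":-12,"dz":-20,"turn":0,"gripper":1}]}}

```text
time_s: 29.6
eef_pos: [0.4189, -0.0155, 0.2968]
eef_rot: [-0.0, 0.606, 0.796, 0.0]
wrist_force: [-0.1, -0.4, -0.8]
opening: 0.002
```

```bash
python3 snap.py p side,170,90,130,120,5 top,110,150,140,120,5; python3 - <<'E'
from h import *
t=load("pics/top_p.npz");cv2.imwrite("pics/top_full.png",t["image"][:,:,::-1])
E
```

```text
(no output)
```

View pics/side_p.png

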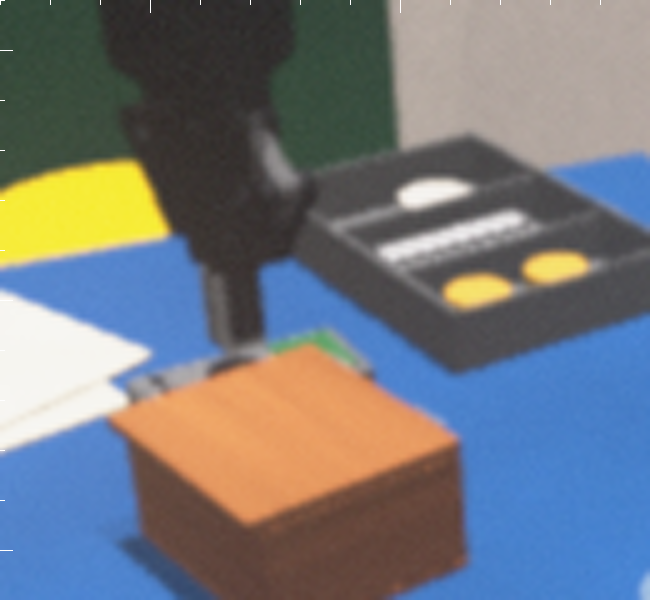

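View pics/top_full.png

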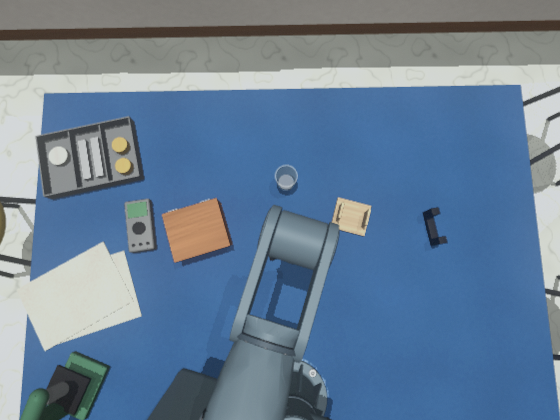

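The lid is flat on the case, the stand is empty, and the beaker (286,178), meter (139,225) and photogate (434,226) are at their starting pixels. Handing in.

```bash
python3 -c "
from bench import ctrl
print(ctrl.get_obs()['time_s'],ctrl.hand_in())"
```

```text
the job is handed in; nothing more can be done
29.7 None
```

I handed the job in at 29.7 s of the 72 s allowed. The coil is in the near well and the lid is shut.

- **Coil:** I gripped it across the winding to lift it out of the stand and set it down on the bench. I then took it again by the flanges, lowered it into the near well, and let go only once I felt the floor. Pictures before closing showed it flat with its terminals up.
- **Lid:** I swung it over slowly, with about 2.5 N showing in the swing. It stopped with the tool at 0.0984 m, against 0.0985 m expected for fully shut. It did not move further under a 15.6 N press.
- **Last pictures:** The lid lies flat on the case, and the robot is clear of everything. The beaker, meter and photogate look unmoved in the top view.
- **Checks that failed or disagreed:**
  - The first move call was refused for its format; nothing moved.
  - The two cameras differed by 2–6 mm on some points, such as the case corners. The coil still went into the well without touching the sides.

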